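Clamp a sample jar on the bench mixer and start it

ROBOT

A 6-joint arm with a two-finger parallel gripper is mounted at the origin on the work surface. World frame = base frame: x ahead of the robot, y to its left, z up, the work surface at z = 0. Lengths are in mm, angles in rad, forces in N, time in s.
With the tool pointing down it reaches from about 425 to 1125 mm from the base axis. Payload 14.9 kg.
Tool frame: the origin (TCP) lies at the very end of the fingers, on their centre line; the grasp point (between the pads) lies 19 mm behind it; z points along the fingers, y is the direction in which the jaws open and shut (so a half turn about z gives the same grasp; the last joint's range is limited). The gripper opens to 91 mm and grips with 3 to 60 N. Pads are 32 mm wide; open, the fingers measure 118 mm over their backs; the gripper's body (76 mm by 178 mm) begins 60 mm behind the grasp point.
Start: joints at [1.193, 0.379, 1.734, -0, 1.028, -0.033], TCP at [236.614, 658.811, 213.932] pointing down, gripper open.
Joint ranges: [-2.77, 2.77], [-0.74, 2.19], [0, 2.66], [-1.06, 4.2], [0.31, 2.87], [-3.08, 3.08]. Speed limits (rad/s): [1.89, 1.89, 2.39, 3.14, 3.14, 3.14].

INTERFACE

Orientations are given as [roll, pitch, yaw] about the fixed x, y, z axes, in that order (R = Rz(yaw) Ry(pitch) Rx(roll)).
In Python, from cell import * gives the robot as it stands.
- The arm moves only by the tool carry_out, never from a script. Its argument "deltas" is a list of rows, each an object of numbers: "x", "y", "z": the shift along the tool's x, y, z in m; "wx", "wy", "wz": the turn, a rotation vector about the tool's x, y, z in degrees; "fingers": the closure, from -1 (fully open) to 1 (shut). In form: [{"x": .., "y": .., "z": .., "wx": .., "wy": .., "wz": .., "fingers": ..}, ...]. A call has 1 to 10 rows; each row shifts and turns the commanded pose from where the row before left it, along the tool's axes as they then stand; what a row does not reach is not made up. A row lasts 1/8 s, in which the tool goes at most 62.5 mm and 10.7 degrees, less where a joint would pass 70% of its speed; a pose out of reach is approached as far as the arm can. A call with a gripper value outside its range is refused whole. The fingers move at their own pace and stop on an object; the grip force is fixed at half the most. Time passes only in rows, so rows that do not move let the fingers close. It gives the time, the measured TCP pose, the force and the opening at its end, in the units of the state.
- read_state(): the state, without advancing time (a new reading comes with each control period).
- get_image(name): name is "side" or "top" or "wrist"; returns a dict with "image" (384x512x3 uint8, red, green, blue), "K" (3x3 intrinsics, pixels), "extrinsics" (4x4, takes a point from world to camera coordinates). Camera axes: x right, y down, z forward; pixel columns grow to the right and rows downward; lengths in mm; the calibration is good to about 2 mm. A picture is of the moment at which its call begins. There is no depth.
- job_done(): hands the job in, once; it reports no verdict.
The state is a dict: "time": time; "qpos": joint angles; "qvel": joint speeds; "joint_efforts": joint torques, N m; "ee_pos": TCP position; "ee_rot": TCP orientation; "force": force on the tool from outside, world axes, zero at the start; "torque": the same for the moment, N m; "finger_gap": finger opening in mm.
Only numpy, scipy, OpenCV 4.12 (cv2) and the standard library are available. Lean on these libraries where they do the work, as an engineer would, in place of code of your own. Each camera call takes 0.05 s, during which the arm holds its last target. There are 200 camera calls.

TASK

Stand the tall amber sample jar gently in the middle of the mixer's round plate, then swing the hold-down arm over until its pad rests on the jar's lid. Only then start the mixer: twist the bar-shaped start key clockwise all the way to its stop and let go, so that it springs back. Leave the round speed dial as it is set and do not disturb the other things on the bench.

Things in the scene. Friction and masses are not known exactly. Their poses are not given: they have to be found in the camera images.
- jar_center (a point): Centre of the tall sample jar: closed amber glass cylinder, 54 mm diameter, 105 mm tall including its white lid, about 250 g, standing upright. This point lies half-way up, 52.5 mm above its underside; its z axis points up. The only tall jar; the two squat ones are 60 mm tall. The three stand in any order in a row on the robot's left, about 110 mm apart.
- mixer: The bench mixer: low white cabinet, 220 mm deep (x) by 320 mm wide (y), its flat deck 55 mm above the bench; fixed. Origin at the centre of its underside; at zero yaw its front faces the robot (-x) and its y points to the robot's left. The round plate and the hold-down are on its +y half, the start key and the speed dial on its -y half, one behind the other in either order.
- plate (a point): Centre of the top of the mixer's round plate (rubber-faced aluminium, 100 mm diameter, flat, fixed; rubber face 67 mm above the bench), 65 mm to the mixer's +y side of its centre. Same axes as the mixer.
- clamp_hinge (a point): Hinge point of the hold-down arm, on a steel post 85 mm behind (mixer +x of) the plate centre, 123 mm above the plate. The hinge axis is this point's y axis. Same axes as the mixer.
- clamp_bar (a point): Middle of the round cross bar at the free end of the hold-down arm, 150 mm from the hinge. The bar is a rod 12 mm in diameter and 80 mm long, parallel to the hinge axis (mixer y). The arm itself is a flat bar 14 mm wide and 10 mm thick. It stays at whatever angle it is left: moving it takes about 2 N at the cross bar.
- clamp_pad (a point): Centre of the working face of the arm's rubber pad, 26 mm in diameter, 13 mm thick, under the arm 85 mm from the hinge: it comes down on the middle of the jar's lid. It is sprung, 0.8 N per mm over 11 mm of travel; its stem sticks up through the arm.
- clamp (a joint): Angle of the hold-down arm, rad: 0 = level, reaching forward (mixer -x) with its pad just on the lid of a jar on the plate; 1.57 = upright, more = leaning back. Starts at 1.75 to 2.05. Pressed on, the pad gives and the arm goes below level, at most to -0.10; let go, it stays slightly below 0. In the mixer's frame the cross bar is at hinge + 150 mm * (-cos, 0, sin) of this angle.
- key_grip (a point): The start key: black bar-shaped knob, upright grip bar 46 mm long (this point's x axis), 11 mm thick (its y axis), 26 mm tall, on a round grey base on the deck. This point is on the turning axis (vertical, z) at mid height of the bar, 84 mm above the bench; the bar's top is 13 mm above it and its foot 13 mm below. The axes turn with the key.
- start_key (a joint): Rotation of the start key, rad: 0 = at rest, grows clockwise seen from above, hard stop at 1.15 (66 degrees). A spring drives it back to 0 as soon as it is let go; it takes about 0.11 N m at the stop.
- dial_rim (a point): Point on the rim of the speed dial, a plain round black knob 40 mm in diameter and 20 mm tall on a like grey base, its top 85 mm above the bench; this point is 19 mm from its axis (along the dial's own -x) and 2 mm below its top. It turns with little effort and must stay as it is set.
- jar_b_center (a point): Centre of a squat amber jar, 54 mm diameter, 60 mm tall; leave alone.
- jar_c_center (a point): Centre of the other squat amber jar, the same size; leave alone.
- wash_bottle_center (a point): Centre of a white wash bottle, 64 mm diameter, 170 mm tall, beyond the mixer; leave alone.
- beaker_center (a point): Centre of a glass beaker, 72 mm diameter, 90 mm tall, at the far side; leave alone.
- weight_center (a point): Centre of a brass balance weight, 34 mm diameter, 46 mm tall; leave alone.
- spatula_grip (a point): Handle of a spatula lying on the bench on the robot's left; leave alone.

How it is judged (in metres and radians):
On the way, in this order (a step that is already met when the one before it is completed fails the run):
1. the tall jar stands in the middle of the mixer's plate, let go (horizontal distance between jar_center and plate below 0.012 m and z of jar_center in the frame of plate between 0.048 and 0.057 m and angle between jar_center's own z axis and vertical below 0.08 rad and contact force between jar and the fingers below 0.1 N and contact force between jar and mixer above 0.5 N), for 0.2 s.
2. the hold-down arm is swung over, its pad on the jar's lid (horizontal distance between jar_center and plate below 0.012 m and z of jar_center in the frame of plate between 0.048 and 0.057 m and angle between jar_center's own z axis and vertical below 0.08 rad and value of joint clamp below 0.03 rad), for 0.2 s.
3. the start key is twisted to its stop (value of joint start_key above 1.05 rad), for 0.1 s.
At the end, for the whole second after the job is handed in: The tall jar stands upright (within 0.08 rad) and still on the plate, its centre within 12 mm of the plate's centre; the hold-down arm is down on its lid (angle under 0.03 rad); the start key, after having been twisted past 1.05 rad, is back at rest (under 0.1 rad) (all of step 2 and value of joint start_key below 0.1 rad and linear speed of jar below 0.02 m/s); the robot touches nothing.
It fails at once if the start key is turned (over 0.4 rad) while the hold-down arm is not down (over 0.12 rad) (value of joint start_key above 0.4 rad and value of joint clamp above 0.12 rad).
It fails at once if the jar is slammed onto the mixer (over 80 N) (contact force between jar and mixer above 80 N).
It fails at once if the jar is tipped by more than 0.6 rad (angle between jar_center's own z axis and vertical above 0.6 rad).
It fails at once if the speed dial is turned (its rim moved over 5 mm) (distance of dial_rim from where it was at the start of the episode above 0.005 m).
It fails at once if another thing on the bench is moved by more than 25 mm (distance of any of jar_b_center, jar_c_center, wash_bottle_center, beaker_center, weight_center, spatula_grip from where it was at the start of the episode above 0.025 m).
It also fails if it takes over 70 s, if anything falls off the work surface, if the arm or the gripper's body presses on something with over 40 N, if the wrist force passes 120 N, or if a joint passes its speed limit or range.

## Working session

There is one attempt and no reset: what is moved stays moved. The work goes in short steps, Python scripts to look and compute and a tool call to move; the robot and the scene stay as the last step left them, time stands still between calls to the robot, and variables do not carry over. Pictures are saved under pics/ and viewed, about 8 in all and at most 12, crops included, and the job is handed in when it is done.

Besides the shell and the picture viewer there is one more tool, called after ">>>" as name(argument=value, ...) on one line, values as JSON. carry_out: Moves the arm, as the interface text tells. Its arguments: {"type":"object","properties":{"deltas":{"type":"array","items":{"type":"object","properties":{"x":{"type":"number"},"y":{"type":"number"},"z":{"type":"number"},"wx":{"type":"number"},"wy":{"type":"number"},"wz":{"type":"number"},"fingers":{"type":"number"}}}}},"required":["deltas"]}

```bash
mkdir -p pics; cat > h.py <<'E'
from cell import *
import numpy as np, cv2
def snap(name,fn):
    d=get_image(name); cv2.imwrite('pics/'+fn+'.png',cv2.cvtColor(d['image'],cv2.COLOR_RGB2BGR))
    np.savez('pics/'+fn+'.npz',K=d['K'],E=d['extrinsics']); return d
def ray(fn,u,v,z):
    f=np.load('pics/'+fn+'.npz');E=f['E'];R,t=E[:3,:3],E[:3,3]
    c=-R.T@t; r=R.T@np.linalg.solve(f['K'],[u,v,1.]); return c+r*(z-c[2])/r[2]
def proj(fn,p):
    f=np.load('pics/'+fn+'.npz'); q=f['K']@(f['E'][:3,:3]@np.array(p,float)+f['E'][:3,3]); return q[:2]/q[2]
E
python3 - <<'E'
from h import *
for n in ('top','side'):
    d=snap(n,n+'0'); R=d['extrinsics'][:3,:3]; print(n,(-R.T@d['extrinsics'][:3,3]).round(),R[2].round(2),d['K'][0,0])
a=[cv2.resize(cv2.imread(f'pics/{n}0.png'),(800,600),interpolation=cv2.INTER_CUBIC) for n in('top','side')]
for n,i in zip(('top','side'),a): cv2.imwrite(f'pics/{n}0L.png',i)
print(read_state())
E
```

```text
top [ 456.   61. 1213.] [ 0.08  0.01 -1.  ] 450.96840862358016
side [ 397. -487.  728.] [ 0.18  0.65 -0.74] 350.4931220192694
{'time': 0.1, 'qpos': array([ 1.19270261e+00,  3.79364120e-01,  1.73472484e+00, -1.62337686e-05,
        1.02850117e+00, -3.32915331e-02]), 'qvel': array([ 0.00042998,  0.00089444, -0.00224833, -0.00015342, -0.00038982,
        0.00021799]), 'joint_efforts': array([ 8.18725475e-04, -7.65035748e+01, -4.35282969e+01,  6.53206115e-02,
        3.98617785e-02, -1.18747582e-06]), 'ee_pos': array([236.47794472, 658.4643294 , 213.34703699]), 'ee_rot': array([-3.14059527e+00, -1.93128653e-05,  2.79679885e+00]), 'force': array([-0.3842819 , -0.41630802,  0.34862901]), 'torque': array([ 0.01729025, -0.0160951 , -0.00905756]), 'finger_gap': 90.9300736386936}
```

View pics/top0L.png

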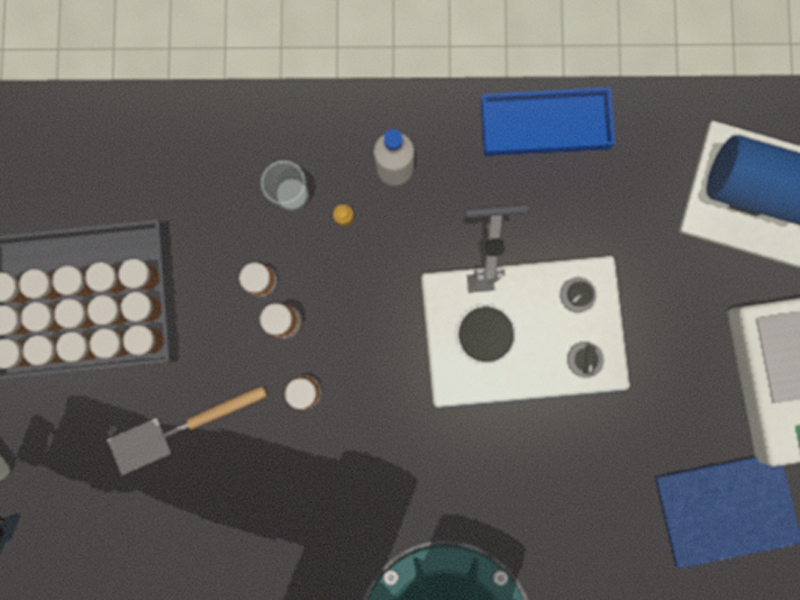

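View pics/side0L.png

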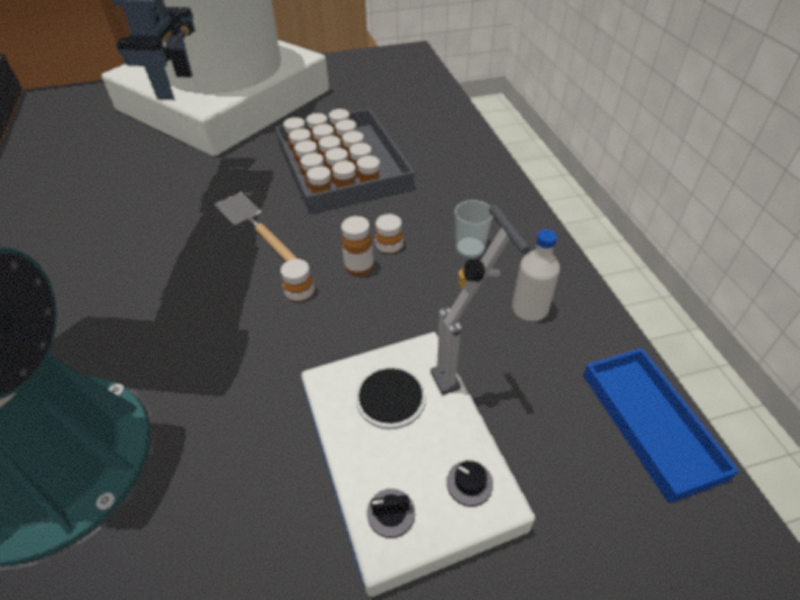

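The top view (800×600) shows the plate at (486,334), the key at (586,358), the dial at (578,294), and jars at (255,278), (278,320) and (300,393). In the side view the middle jar is the tall one. I'll zoom in.

```bash
python3 - <<'E'
from h import *
t=cv2.imread('pics/top0.png');s=cv2.imread('pics/side0.png')
def c(im,x,y,w,h,k): return cv2.resize(im[y:y+h,x:x+w],None,fx=k,fy=k,interpolation=cv2.INTER_CUBIC)
m=np.zeros((600,800,3),np.uint8)
m[:300,:400]=c(t,345,165,67,50,6)[:300,:400]     # knobs, x6 
m[:300,400:]=c(t,265,160,100,75,4)               # mixer plate side x4
m[300:,:400]=c(t,130,160,100,75,4)[:300,:400]    # jars x4
m[300:,400:]=c(s,220,285,100,75,4)               # side knobs
cv2.imwrite('pics/m1.png',m)
k=.64
P=lambda u,v,z:ray('top0',u*k,v*k,z)
print('plate',P(486,334,67).round(1),'key',P(586,358,90).round(1),'dial',P(578,293,85).round(1))
for q in [(423,273),(613,257),(628,388),(436,405)]: print(P(*q,55).round(1))
print('jars',P(255,278,60),P(278,320,105),P(300,393,60))
print('bar',[P(u,v,320).round(1) for u,v in((466,215),(527,209))])
E
```

```text
plate [489.6 -67.3  67. ] key [ 450.6 -222.2   90. ] dial [ 554.3 -213.2   85. ]
[590.9  34.1  55. ]
[ 616.4 -279.4   55. ]
[ 401.8 -297.8   55. ]
[374.7  14.   55. ]
jars [582.90209215 311.44837463  60.        ] [511.2135597  264.28212586 105.        ] [394.55405107 235.15382717  60.        ]
bar [array([634.8, -15.1, 320. ]), array([642.2, -93.3, 320. ])]
```

View pics/m1.png

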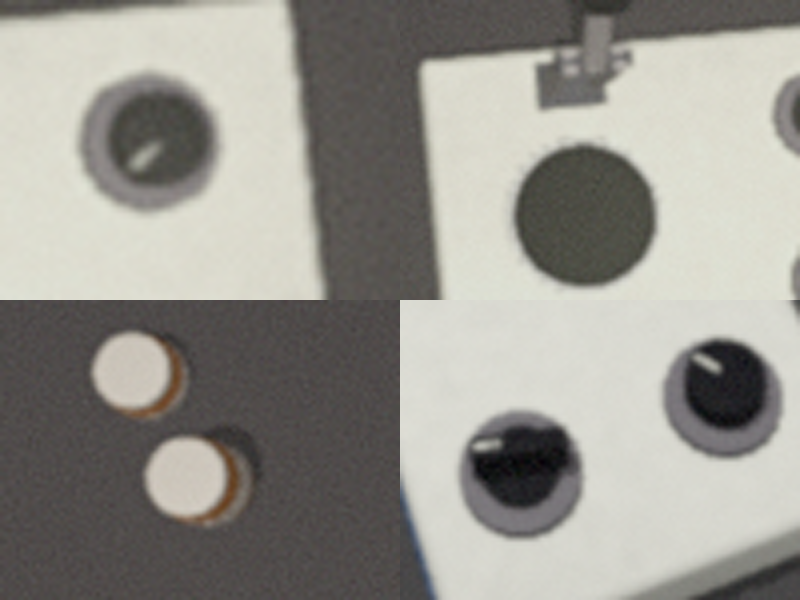

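The crop shows the plate centre at (311.2,213.7) in native top pixels and the tall lid at (176.5,204.2). The key's bar runs roughly along the world y side and the marks are visible. I'll cross-check with the side camera.

```bash
python3 - <<'E'
from h import *
p=ray('top0',176.5,204.2,105);print('jar',p.round(1))
p2=ray('side0',355.5*.64,226*.64,105);print('jar side',p2.round(1), 'squat side',ray('side0',388*.64,222*.64,60).round(),ray('side0',295*.64,270*.64,60).round())
print('plate side',ray('side0',391*.64,396*.64,67).round(1))
# key: side crop top outline of bar approx ends; base circle z~55-71
print('key side ends top z97',ray('side0',220+73/4,285+150/4,97).round(1),ray('side0',220+168/4,285+134/4,97).round(1))
print('key base circle side',ray('side0',220+121/4,285+175/4,62).round(1),'dial',ray('side0',220+322/4,285+85/4,85).round(1))
y=.0855;x=np.array([np.cos(y),np.sin(y),0])
h=np.array([489.9,-67.4,67])+85*x+[0,0,123]
for a in(1.75,1.85,1.95,2.05):
    b=h+150*np.array([-np.cos(a)*x[0],-np.cos(a)*x[1],np.sin(a)]);print(a,b.round(1),proj('top0',b)/.64,proj('side0',b)/.64)
t=cv2.imread('pics/top0.png')[212:250,352:400]
s=cv2.imread('pics/side0.png')[300:345,225:275]
m=np.hstack([cv2.resize(t,(400,400),interpolation=cv2.INTER_CUBIC),cv2.resize(s,(400,400),interpolation=cv2.INTER_CUBIC)])
cv2.imwrite('pics/m2.png',cv2.convertScaleAbs(m,alpha=1.6,beta=10))
E
```

```text
jar [512.7 267.8 105. ]
jar side [512.4 264.4 105. ] squat side [583. 313.  60.] [394. 230.  60.]
plate side [489.  -70.4  67. ]
key side ends top z97 [ 426.5 -226.3   97. ] [ 470.2 -230.9   97. ]
key base circle side [ 447.3 -229.8   62. ] dial [ 549.3 -223.    85. ]
1.75 [601.2 -57.9 337.6] [501.57552177 238.47596516] [480.51559437 228.07537071]
1.85 [615.8 -56.6 334.2] [500.05645655 227.49530282] [492.07588027 227.42693802]
1.95 [629.9 -55.4 329.3] [498.43805831 217.17085959] [502.9243282  227.86916891]
2.05 [643.5 -54.2 323.1] [496.74568388 207.6385403 ] [512.92959503 229.35980735]
```

View pics/m2.png

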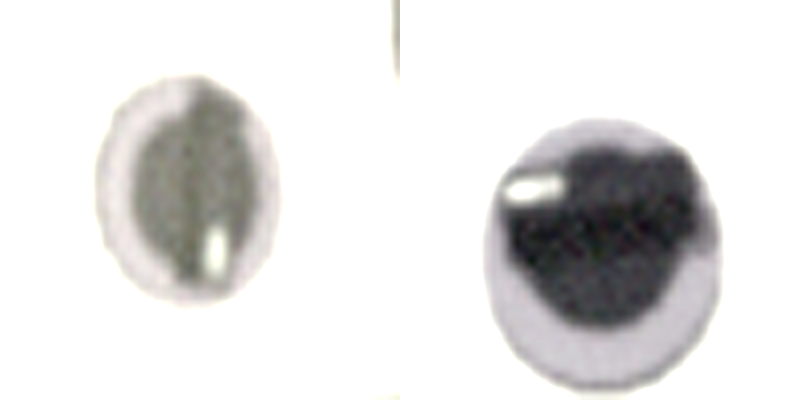

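>>> carry_out(deltas=[{"wz": -8.2,"fingers": -1},{"wz": -8.2,"fingers": -1},{"wz": -8.2,"fingers": -1},{"x": -0.0242,"y": -0.0414,"fingers": -1},{"x": -0.0242,"y": -0.0414,"fingers": -1},{"x": -0.0242,"y": -0.0414,"fingers": -1},{"x": -0.0242,"y": -0.0414,"fingers": -1},{"x": -0.0242,"y": -0.0414,"fingers": -1},{"x": -0.0242,"y": -0.0414,"fingers": -1},{"x": -0.0242,"y": -0.0414,"fingers": -1}])

```text
invalid input at $.deltas[0]: expected keys x, y, z, wx, wy, wz, fingers
```

>>> carry_out(deltas=[{"x": -0.0242,"y": -0.0414,"fingers": -1},{"x": -0.0242,"y": -0.0414,"fingers": -1},{"x": -0.0242,"y": -0.0414,"fingers": -1},{"fingers": -1},{"fingers": -1}])

```text
invalid input at $.deltas[0]: expected keys x, y, z, wx, wy, wz, fingers
```

>>> carry_out(deltas=[{"x": 0,"y": 0,"z": 0,"wx": 0,"wy": 0,"wz": -8.2,"fingers": -1},{"x": 0,"y": 0,"z": 0,"wx": 0,"wy": 0,"wz": -8.2,"fingers": -1},{"x": 0,"y": 0,"z": 0,"wx": 0,"wy": 0,"wz": -8.2,"fingers": -1},{"x": -0.0242,"y": -0.0414,"z": 0,"wx": 0,"wy": 0,"wz": 0,"fingers": -1},{"x": -0.0242,"y": -0.0414,"z": 0,"wx": 0,"wy": 0,"wz": 0,"fingers": -1},{"x": -0.0242,"y": -0.0414,"z": 0,"wx": 0,"wy": 0,"wz": 0,"fingers": -1},{"x": -0.0242,"y": -0.0414,"z": 0,"wx": 0,"wy": 0,"wz": 0,"fingers": -1},{"x": -0.0242,"y": -0.0414,"z": 0,"wx": 0,"wy": 0,"wz": 0,"fingers": -1},{"x": -0.0242,"y": -0.0414,"z": 0,"wx": 0,"wy": 0,"wz": 0,"fingers": -1},{"x": -0.0242,"y": -0.0414,"z": 0,"wx": 0,"wy": 0,"wz": 0,"fingers": -1}])

```text
time: 1.35
ee_pos: [430.5, 382.9, 213.8]
ee_rot: [-3.141, -0.0, -3.057]
force: [-0.1, -1.0, -0.4]
finger_gap: 91.5
```

>>> carry_out(deltas=[{"x": -0.0242,"y": -0.0414,"z": 0,"wx": 0,"wy": 0,"wz": 0,"fingers": -1},{"x": -0.0242,"y": -0.0414,"z": 0,"wx": 0,"wy": 0,"wz": 0,"fingers": -1},{"x": -0.0242,"y": -0.0414,"z": 0,"wx": 0,"wy": 0,"wz": 0,"fingers": -1},{"x": 0,"y": 0,"z": 0,"wx": 0,"wy": 0,"wz": 0,"fingers": -1},{"x": 0,"y": 0,"z": 0,"wx": 0,"wy": 0,"wz": 0,"fingers": -1}])

```text
time: 1.98
ee_pos: [512.4, 266.8, 213.7]
ee_rot: [-3.142, -0.001, -3.058]
force: [0.4, 0.7, 0.8]
finger_gap: 91.2
```

```bash
python3 - <<'E'
from h import *
d=snap('wrist','w1'); s=read_state(); print(s['ee_pos'],s['ee_rot'],s['force'])
print(proj('w1',[512.6,266.5,105]))
E
```

```text
[512.19788685 267.21312593 213.76074762] [-3.14157368e+00 -3.89019658e-04 -3.05667649e+00] [0.18822231 0.02489806 0.0788141 ]
[262.33064222 189.10542394]
```

View pics/w1.png

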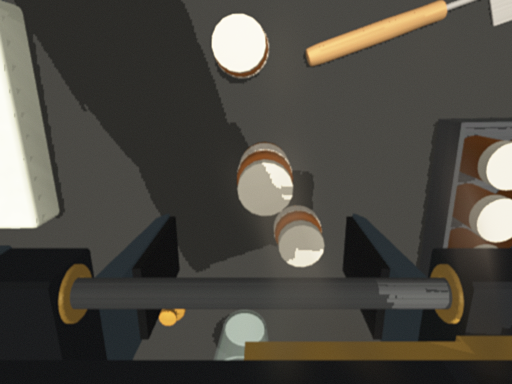

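Wrist view: the tall lid is centred at (265,187) against a predicted (262,189), so it agrees within about 3 mm. I'll descend and grasp.

>>> carry_out(deltas=[{"x": 0,"y": 0.002,"z": 0.04,"wx": 0,"wy": 0,"wz": 0,"fingers": -1},{"x": 0,"y": 0,"z": 0.04,"wx": 0,"wy": 0,"wz": 0,"fingers": -1},{"x": 0,"y": 0,"z": 0.03,"wx": 0,"wy": 0,"wz": 0,"fingers": -1},{"x": 0,"y": 0,"z": 0.03,"wx": 0,"wy": 0,"wz": 0,"fingers": -1},{"x": 0,"y": 0,"z": 0.022,"wx": 0,"wy": 0,"wz": 0,"fingers": -1},{"x": 0,"y": 0,"z": 0,"wx": 0,"wy": 0,"wz": 0,"fingers": -1},{"x": 0,"y": 0,"z": 0,"wx": 0,"wy": 0,"wz": 0,"fingers": 1},{"x": 0,"y": 0,"z": 0,"wx": 0,"wy": 0,"wz": 0,"fingers": 1},{"x": 0,"y": 0,"z": 0,"wx": 0,"wy": 0,"wz": 0,"fingers": 1},{"x": 0,"y": 0,"z": 0,"wx": 0,"wy": 0,"wz": 0,"fingers": 1}])

```text
time: 3.28
ee_pos: [512.8, 268.9, 52.4]
ee_rot: [3.141, 0.001, -3.057]
force: [-0.3, 3.5, 2.9]
finger_gap: 54.3
```

>>> carry_out(deltas=[{"x": 0,"y": 0,"z": 0,"wx": 0,"wy": 0,"wz": 0,"fingers": 1},{"x": 0,"y": 0,"z": 0,"wx": 0,"wy": 0,"wz": 0,"fingers": 1},{"x": 0,"y": 0,"z": 0,"wx": 0,"wy": 0,"wz": 0,"fingers": 1}])

```text
time: 3.65
ee_pos: [512.9, 268.9, 52.3]
ee_rot: [3.141, 0.001, -3.057]
force: [-0.3, 1.1, 6.3]
finger_gap: 52.7
```

>>> carry_out(deltas=[{"x": 0,"y": 0,"z": -0.03,"wx": 0,"wy": 0,"wz": 0,"fingers": 1},{"x": 0,"y": 0,"z": -0.04,"wx": 0,"wy": 0,"wz": 0,"fingers": 1},{"x": 0,"y": 0,"z": -0.04,"wx": 0,"wy": 0,"wz": 0,"fingers": 1},{"x": 0,"y": 0,"z": -0.01,"wx": 0,"wy": 0,"wz": 0,"fingers": 1},{"x": 0.004,"y": -0.02,"z": 0,"wx": 0,"wy": 0,"wz": 0,"fingers": 1},{"x": 0.006,"y": -0.035,"z": 0,"wx": 0,"wy": 0,"wz": 0,"fingers": 1},{"x": 0.006,"y": -0.04,"z": 0,"wx": 0,"wy": 0,"wz": 0,"fingers": 1},{"x": 0.006,"y": -0.04,"z": 0,"wx": 0,"wy": 0,"wz": 0,"fingers": 1},{"x": 0.006,"y": -0.04,"z": 0,"wx": 0,"wy": 0,"wz": 0,"fingers": 1},{"x": 0.006,"y": -0.04,"z": 0,"wx": 0,"wy": 0,"wz": 0,"fingers": 1}])

```text
time: 4.9
ee_pos: [495.0, 49.5, 170.0]
ee_rot: [-3.142, -0.003, -3.057]
force: [1.2, 0.3, -2.7]
finger_gap: 53.2
```

>>> carry_out(deltas=[{"x": 0.006,"y": -0.04,"z": 0,"wx": 0,"wy": 0,"wz": 0,"fingers": 1},{"x": 0.006,"y": -0.035,"z": 0,"wx": 0,"wy": 0,"wz": 0,"fingers": 1},{"x": 0.004,"y": -0.028,"z": 0,"wx": 0,"wy": 0,"wz": 0,"fingers": 1},{"x": 0.0016,"y": -0.0152,"z": 0,"wx": 0,"wy": 0,"wz": 0,"fingers": 1},{"x": 0,"y": 0,"z": 0,"wx": 0,"wy": 0,"wz": 0,"fingers": 1},{"x": 0,"y": 0,"z": 0,"wx": 0,"wy": 0,"wz": 0,"fingers": 1},{"x": 0,"y": 0,"z": 0,"wx": 0,"wy": 0,"wz": 0,"fingers": 1}])

```text
time: 5.78
ee_pos: [489.2, -67.0, 171.8]
ee_rot: [3.141, -0.0, -3.056]
force: [0.6, 0.5, -2.4]
finger_gap: 52.9
```

```bash
python3 - <<'E'
from h import *
d=snap('wrist','w2'); snap('side','s2'); s=read_state(); print(s['ee_pos'],s['ee_rot'],s['force'],s['finger_gap'])
print('plate c',proj('w2',[489.9,-67.5,67]),proj('s2',[489.9,-67.5,67]),'jarbottom at',proj('w2',[489.9,-67.5,120]),proj('s2',[489.9,-67.5,120]))
a=cv2.imread('pics/w2.png');b=cv2.imread('pics/s2.png')
m=np.hstack([cv2.resize(a,(450,338)),cv2.resize(b[130:330,180:380],(338,338),interpolation=cv2.INTER_CUBIC)]);cv2.imwrite('pics/m3.png',m)
E
```

```text
[489.2950615  -67.10214872 171.90552892] [ 3.14156827e+00 -1.58679443e-05 -3.05617838e+00] [ 0.41530418  0.22056027 -1.56198215] 53.01764110332968
plate c [262.02300632 190.90418405] [250.29352601 252.27966819] jarbottom at [262.24849966 212.64736786] [249.67701154 238.37271223]
```

View pics/m3.png

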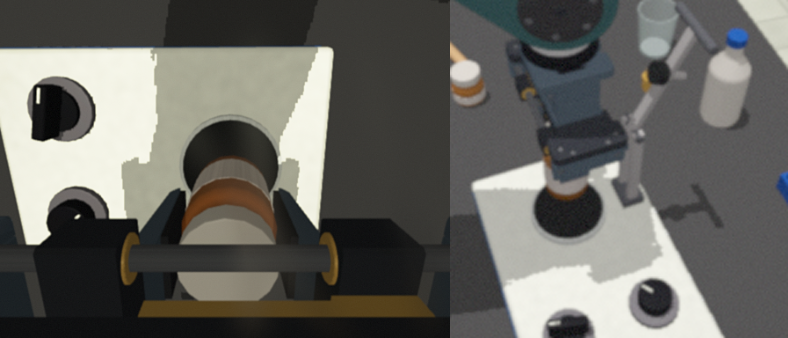

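The jar is above the plate and upright: the plate ellipse is centred at about (230,165) against a predicted (230,168). I'll lower it slowly.

>>> carry_out(deltas=[{"x": -0.0006,"y": 0,"z": 0.016,"wx": 0,"wy": 0,"wz": 0,"fingers": 1},{"x": 0,"y": 0,"z": 0.016,"wx": 0,"wy": 0,"wz": 0,"fingers": 1},{"x": 0,"y": 0,"z": 0.01,"wx": 0,"wy": 0,"wz": 0,"fingers": 1},{"x": 0,"y": 0,"z": 0.005,"wx": 0,"wy": 0,"wz": 0,"fingers": 1},{"x": 0,"y": 0,"z": 0.002,"wx": 0,"wy": 0,"wz": 0,"fingers": 1},{"x": 0,"y": 0,"z": 0.001,"wx": 0,"wy": 0,"wz": 0,"fingers": 1},{"x": 0,"y": 0,"z": 0,"wx": 0,"wy": 0,"wz": 0,"fingers": 1}])

```text
time: 6.75
ee_pos: [490.1, -67.7, 122.2]
ee_rot: [-3.141, 0.001, -3.057]
force: [-0.6, -0.2, -1.9]
finger_gap: 52.7
```

>>> carry_out(deltas=[{"x": 0,"y": 0,"z": 0.001,"wx": 0,"wy": 0,"wz": 0,"fingers": 1},{"x": 0,"y": 0,"z": 0.001,"wx": 0,"wy": 0,"wz": 0,"fingers": 1},{"x": 0,"y": 0,"z": 0,"wx": 0,"wy": 0,"wz": 0,"fingers": 1}])

```text
time: 7.12
ee_pos: [489.8, -67.6, 119.9]
ee_rot: [3.142, -0.0, -3.057]
force: [-0.6, 0.4, -2.2]
finger_gap: 53.2
```

>>> carry_out(deltas=[{"x": 0,"y": 0,"z": 0.0006,"wx": 0,"wy": 0,"wz": 0,"fingers": 1},{"x": 0,"y": 0,"z": 0.0005,"wx": 0,"wy": 0,"wz": 0,"fingers": 1},{"x": 0,"y": 0,"z": 0,"wx": 0,"wy": 0,"wz": 0,"fingers": 1}])

```text
time: 7.5
ee_pos: [490.3, -67.6, 119.3]
ee_rot: [-3.142, 0.001, -3.057]
force: [-1.2, 2.0, 5.2]
finger_gap: 52.6
```

Contact: the force is now +5 N up. I'll release and rise.

>>> carry_out(deltas=[{"x": 0,"y": 0,"z": 0,"wx": 0,"wy": 0,"wz": 0,"fingers": -1},{"x": 0,"y": 0,"z": 0,"wx": 0,"wy": 0,"wz": 0,"fingers": -1},{"x": 0,"y": 0,"z": 0,"wx": 0,"wy": 0,"wz": 0,"fingers": -1},{"x": 0,"y": 0,"z": 0,"wx": 0,"wy": 0,"wz": 0,"fingers": -1},{"x": 0,"y": 0,"z": 0,"wx": 0,"wy": 0,"wz": 0,"fingers": -1},{"x": 0,"y": 0,"z": -0.02,"wx": 0,"wy": 0,"wz": 0,"fingers": -1},{"x": 0,"y": 0,"z": -0.04,"wx": 0,"wy": 0,"wz": 0,"fingers": -1},{"x": 0,"y": 0,"z": -0.05,"wx": 0,"wy": 0,"wz": 0,"fingers": -1},{"x": 0,"y": 0,"z": -0.01,"wx": 0,"wy": 0,"wz": 0,"fingers": -1},{"x": 0,"y": 0,"z": 0,"wx": 0,"wy": 0,"wz": 0,"fingers": -1}])

```text
time: 8.75
ee_pos: [489.9, -67.6, 238.9]
ee_rot: [-3.141, 0.001, -3.057]
force: [0.1, 0.2, -0.7]
finger_gap: 91.3
```

```bash
python3 - <<'E'
from h import *
snap('wrist','w3'); snap('side','s3'); s=read_state(); print(s['ee_pos'],s['force'])
print('lid',proj('w3',[490,-67.5,172]),proj('s3',[490,-67.5,172]))
for n,p in(('key z97',[450,-222,97]),('dial z85',[554,-213,85])):print(n,proj('w3',p))
a=cv2.imread('pics/w3.png');b=cv2.imread('pics/s3.png')
m=np.hstack([cv2.resize(a,(450,338)),cv2.resize(b[130:330,180:380],(338,338),interpolation=cv2.INTER_CUBIC)]);cv2.imwrite('pics/m4.png',m)
E
```

```text
[489.1308205  -67.46878901 237.46029911] [-0.80305028 -0.30079434 -0.50738502]
lid [263.15957666 204.73581632] [249.0538861  223.21165032]
key z97 [ 96.3920505  122.29518755]
dial z85 [116.01155245 224.52737431]
```

View pics/m4.png

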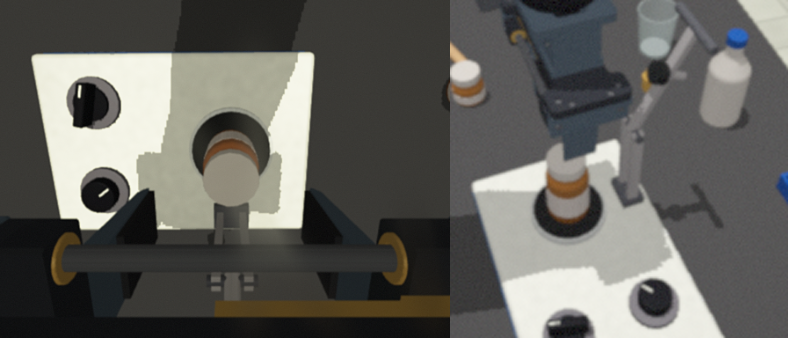

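The jar stands centred and upright; the lid is at (263,201) against a predicted (263,205). Next is the swing arm: a partly open gripper will straddle the arm behind the cross bar. First I'll check camera clearance and refine the bar position.

```bash
python3 - <<'E'
from h import *
from scipy.optimize import least_squares
E=np.load('pics/w3.npz')['E'];c=-E[:3,:3].T@E[:3,3];print('cam minus tcp',c-read_state()['ee_pos'])
for n in ('top0','side0'):
    print(n,[ (proj(n,[637.-.0855*s,-55+s,326])/.64).round() for s in(-40,0,40)])
print('wash',ray('top0',395*.64,180*.64,0).round())
E
```

```text
cam minus tcp [-80.39280129  -8.50509126 172.19056136]
top0 [array([529., 209.]), array([498., 212.]), array([466., 215.])]
side0 [array([526., 251.]), array([508., 229.]), array([492., 208.])]
wash [761.  81.   0.]
```

>>> carry_out(deltas=[{"x": 0,"y": 0,"z": -0.04,"wx": 0,"wy": 0,"wz": 0,"fingers": 0.12},{"x": 0,"y": 0,"z": -0.04,"wx": 0,"wy": 0,"wz": 0,"fingers": 0.12},{"x": 0,"y": 0,"z": -0.04,"wx": 0,"wy": 0,"wz": 0,"fingers": 0.12},{"x": 0,"y": 0,"z": 0,"wx": 0,"wy": 0,"wz": 0,"fingers": 0.12},{"x": -0.03,"y": 0,"z": 0,"wx": 0,"wy": 0,"wz": 0,"fingers": 0.12},{"x": -0.04,"y": 0,"z": 0,"wx": 0,"wy": 0,"wz": 0,"fingers": 0.12},{"x": -0.04,"y": 0,"z": 0,"wx": 0,"wy": 0,"wz": 0,"fingers": 0.12},{"x": -0.04,"y": 0,"z": 0,"wx": 0,"wy": 0,"wz": 0,"fingers": 0.12},{"x": -0.03,"y": 0,"z": 0,"wx": 0,"wy": 0,"wz": 0,"fingers": 0.12},{"x": 0,"y": 0,"z": 0,"wx": 0,"wy": 0,"wz": 0,"fingers": 0.12}])

```text
time: 10.1
ee_pos: [669.8, -52.2, 355.4]
ee_rot: [3.141, -0.004, -3.057]
force: [-0.1, -0.1, 0.4]
finger_gap: 40.4
```

```bash
python3 - <<'E'
from h import *
snap('wrist','w5'); snap('side','s5'); s=read_state(); print(s['ee_pos'],s['ee_rot'],s['force'],s['finger_gap'])
a=cv2.imread('pics/w5.png');b=cv2.imread('pics/s5.png')
m=np.hstack([cv2.resize(a,(450,338)),cv2.resize(b[80:280,230:430],(338,338),interpolation=cv2.INTER_CUBIC)]);cv2.imwrite('pics/m5.png',m)
E
```

```text
[668.41198229 -52.32668144 356.50981842] [ 3.14099734e+00 -3.11750081e-03 -3.05695114e+00] [-0.55745506  0.4316256  -0.26809629] 40.279435588477625
```

View pics/m5.png

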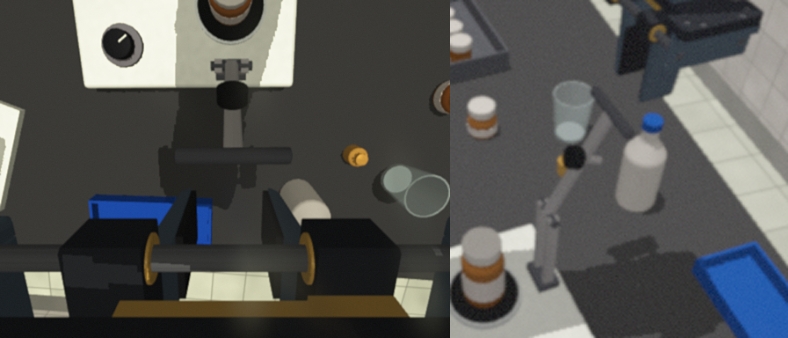

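The bar is at (234,155), just ahead of the fingers, which straddle the arm symmetrically. I'll descend behind it and push forward.

>>> carry_out(deltas=[{"x": 0,"y": 0,"z": 0.02,"wx": 0,"wy": 0,"wz": 0,"fingers": 0.12},{"x": 0,"y": 0,"z": 0.02,"wx": 0,"wy": 0,"wz": 0,"fingers": 0.12},{"x": 0,"y": 0,"z": 0.007,"wx": 0,"wy": 0,"wz": 0,"fingers": 0.12},{"x": 0,"y": 0,"z": 0,"wx": 0,"wy": 0,"wz": 0,"fingers": 0.12},{"x": 0.01,"y": 0,"z": 0,"wx": 0,"wy": 0,"wz": 0,"fingers": 0.12},{"x": 0.01,"y": 0,"z": 0,"wx": 0,"wy": 0,"wz": 0,"fingers": 0.12},{"x": 0.01,"y": 0,"z": 0,"wx": 0,"wy": 0,"wz": 0,"fingers": 0.12},{"x": 0.01,"y": 0,"z": 0,"wx": 0,"wy": 0,"wz": 0,"fingers": 0.12}])

```text
time: 11.2
ee_pos: [628.6, -55.9, 312.2]
ee_rot: [-3.141, 0.0, -3.057]
force: [2.1, 0.2, 2.1]
finger_gap: 40.4
```

>>> carry_out(deltas=[{"x": 0.01,"y": 0,"z": 0,"wx": 0,"wy": 0,"wz": 0,"fingers": 0.12},{"x": 0.015,"y": 0,"z": 0,"wx": 0,"wy": 0,"wz": 0,"fingers": 0.12},{"x": 0.015,"y": 0,"z": 0,"wx": 0,"wy": 0,"wz": 0,"fingers": 0.12},{"x": 0.015,"y": 0,"z": 0,"wx": 0,"wy": 0,"wz": 0,"fingers": 0.12},{"x": 0.015,"y": 0,"z": 0,"wx": 0,"wy": 0,"wz": 0,"fingers": 0.12},{"x": 0,"y": 0,"z": 0,"wx": 0,"wy": 0,"wz": 0,"fingers": 0.12}])

```text
time: 11.95
ee_pos: [558.6, -61.8, 311.9]
ee_rot: [3.142, -0.0, -3.057]
force: [0.4, -0.5, -0.9]
finger_gap: 40.4
```

>>> carry_out(deltas=[{"x": 0.015,"y": 0,"z": 0.002,"wx": 0,"wy": 0,"wz": 0,"fingers": 0.12},{"x": 0.015,"y": 0,"z": 0.005,"wx": 0,"wy": 0,"wz": 0,"fingers": 0.12},{"x": 0.015,"y": 0,"z": 0.009,"wx": 0,"wy": 0,"wz": 0,"fingers": 0.12},{"x": 0.015,"y": 0,"z": 0.011,"wx": 0,"wy": 0,"wz": 0,"fingers": 0.12},{"x": 0.012,"y": 0,"z": 0.012,"wx": 0,"wy": 0,"wz": 0,"fingers": 0.12},{"x": 0,"y": 0,"z": 0,"wx": 0,"wy": 0,"wz": 0,"fingers": 0.12}])

```text
time: 12.7
ee_pos: [486.5, -67.7, 271.7]
ee_rot: [3.141, -0.002, -3.057]
force: [0.2, -0.7, 0.4]
finger_gap: 40.2
```

```bash
python3 - <<'E'
from h import *
snap('wrist','w6'); snap('side','s6'); s=read_state(); print(s['ee_pos'],s['ee_rot'],s['force'],s['finger_gap'])
y=.0855;x=np.array([np.cos(y),np.sin(y),0]);h=np.array([489.9,-67.4,67])+85*x+[0,0,123]
for a in(.5,.6,.7,.8,.9,1.0):
    b=h+150*np.array([-np.cos(a)*x[0],-np.cos(a)*x[1],np.sin(a)]);print(a,b.round(),(proj('w6',b)*.879).round(),((proj('s6',b)-[180,80])*1.69).round())
a=cv2.imread('pics/w6.png');b=cv2.imread('pics/s6.png')
m=np.hstack([cv2.resize(a,(450,338)),cv2.resize(b[80:280,180:380],(338,338),interpolation=cv2.INTER_CUBIC)]);cv2.imwrite('pics/m6.png',m)
E
```

```text
[488.02669994 -67.80749773 272.91559428] [ 3.14153587e+00 -1.63339610e-05 -3.05718852e+00] [ 0.06071459 -0.17292071  0.46933358] 40.21085754141883
0.5 [443. -71. 262.] [232. 144.] [ 72. 202.]
0.6 [451. -71. 275.] [232. 161.] [ 79. 192.]
0.7 [460. -70. 287.] [232. 183.] [ 86. 182.]
0.8 [470. -69. 298.] [232. 208.] [ 95. 172.]
0.9 [482. -68. 307.] [232. 237.] [105. 162.]
1.0 [494. -67. 316.] [233. 268.] [116. 153.]
```

View pics/m6.png

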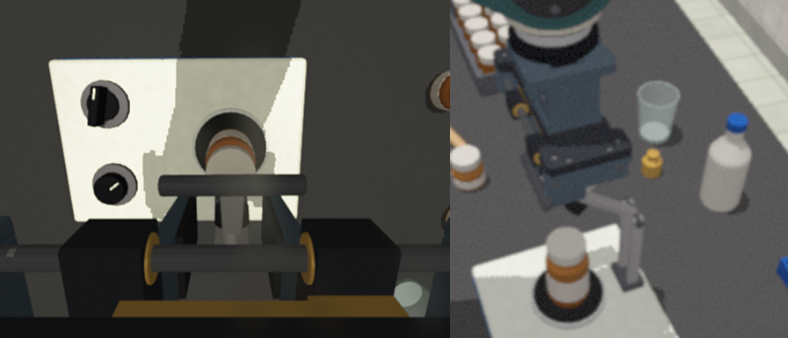

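The bar is at (232,185), which puts the angle at about 0.7. I'll lift over it and press down from on top, following the arc.

>>> carry_out(deltas=[{"x": -0.005,"y": 0,"z": 0,"wx": 0,"wy": 0,"wz": 0,"fingers": 0.12},{"x": 0,"y": 0,"z": -0.02,"wx": 0,"wy": 0,"wz": 0,"fingers": 0.12},{"x": 0,"y": 0,"z": -0.022,"wx": 0,"wy": 0,"wz": 0,"fingers": 0.12},{"x": 0,"y": 0,"z": 0,"wx": 0,"wy": 0,"wz": 0,"fingers": 0.12},{"x": 0.017,"y": 0,"z": 0,"wx": 0,"wy": 0,"wz": 0,"fingers": 0.12},{"x": 0.018,"y": 0,"z": 0,"wx": 0,"wy": 0,"wz": 0,"fingers": 0.12},{"x": 0.004,"y": 0,"z": 0.01,"wx": 0,"wy": 0,"wz": 0,"fingers": 0.12},{"x": 0.004,"y": 0,"z": 0.015,"wx": 0,"wy": 0,"wz": 0,"fingers": 0.12},{"x": 0.004,"y": 0,"z": 0.015,"wx": 0,"wy": 0,"wz": 0,"fingers": 0.12},{"x": 0,"y": 0,"z": 0,"wx": 0,"wy": 0,"wz": 0,"fingers": 0.12}])

```text
time: 14.05
ee_pos: [445.2, -71.2, 273.1]
ee_rot: [3.141, -0.002, -3.057]
force: [0.7, -0.1, 0.9]
finger_gap: 40.4
```

>>> carry_out(deltas=[{"x": 0.005,"y": 0,"z": 0.012,"wx": 0,"wy": 0,"wz": 0,"fingers": 0.12},{"x": 0.005,"y": 0,"z": 0.012,"wx": 0,"wy": 0,"wz": 0,"fingers": 0.12},{"x": 0.004,"y": 0,"z": 0.012,"wx": 0,"wy": 0,"wz": 0,"fingers": 0.12},{"x": 0.003,"y": 0,"z": 0.012,"wx": 0,"wy": 0,"wz": 0,"fingers": 0.12},{"x": 0.002,"y": 0,"z": 0.012,"wx": 0,"wy": 0,"wz": 0,"fingers": 0.12},{"x": 0.001,"y": 0,"z": 0.008,"wx": 0,"wy": 0,"wz": 0,"fingers": 0.12},{"x": 0,"y": 0,"z": 0.006,"wx": 0,"wy": 0,"wz": 0,"fingers": 0.12},{"x": 0,"y": 0,"z": 0,"wx": 0,"wy": 0,"wz": 0,"fingers": 0.12}])

```text
time: 15.05
ee_pos: [426.1, -73.0, 200.5]
ee_rot: [3.141, -0.0, -3.057]
force: [-0.2, 1.0, 0.0]
finger_gap: 40.2
```

>>> carry_out(deltas=[{"x": 0,"y": 0,"z": 0.004,"wx": 0,"wy": 0,"wz": 0,"fingers": 0.12},{"x": 0,"y": 0,"z": 0.004,"wx": 0,"wy": 0,"wz": 0,"fingers": 0.12},{"x": 0,"y": 0,"z": 0.003,"wx": 0,"wy": 0,"wz": 0,"fingers": 0.12},{"x": 0,"y": 0,"z": 0,"wx": 0,"wy": 0,"wz": 0,"fingers": 0.12},{"x": 0,"y": 0,"z": 0,"wx": 0,"wy": 0,"wz": 0,"fingers": 0.12}])

```text
time: 15.68
ee_pos: [426.0, -73.0, 189.8]
ee_rot: [3.142, -0.0, -3.057]
force: [0.5, -0.8, 1.5]
finger_gap: 40.5
```

>>> carry_out(deltas=[{"x": 0,"y": 0,"z": 0.002,"wx": 0,"wy": 0,"wz": 0,"fingers": 0.12},{"x": 0,"y": 0,"z": 0.002,"wx": 0,"wy": 0,"wz": 0,"fingers": 0.12},{"x": 0,"y": 0,"z": 0,"wx": 0,"wy": 0,"wz": 0,"fingers": 0.12},{"x": 0,"y": 0,"z": 0,"wx": 0,"wy": 0,"wz": 0,"fingers": 0.12}])

```text
time: 16.18
ee_pos: [426.1, -73.0, 185.8]
ee_rot: [3.142, 0.0, -3.057]
force: [0.0, -0.0, 2.0]
finger_gap: 39.7
```

>>> carry_out(deltas=[{"x": 0,"y": 0,"z": -0.03,"wx": 0,"wy": 0,"wz": 0,"fingers": 0.12},{"x": 0,"y": 0,"z": -0.03,"wx": 0,"wy": 0,"wz": 0,"fingers": 0.12},{"x": 0,"y": -0.03,"z": 0,"wx": 0,"wy": 0,"wz": 0,"fingers": 0.12},{"x": -0.003,"y": -0.04,"z": 0,"wx": 0,"wy": 0,"wz": 0,"fingers": 0.12},{"x": -0.004,"y": -0.04,"z": 0,"wx": 0,"wy": 0,"wz": 0,"fingers": 0.12},{"x": -0.004,"y": -0.0425,"z": 0,"wx": 0,"wy": 0,"wz": 0,"fingers": 0.12},{"x": 0,"y": 0,"z": 0,"wx": 0,"wy": 0,"wz": 0,"fingers": 0.12},{"x": 0,"y": 0,"z": 0,"wx": 0,"wy": 0,"wz": 0,"fingers": 0.12}])

```text
time: 17.18
ee_pos: [449.5, -223.6, 245.4]
ee_rot: [3.141, -0.001, -3.058]
force: [0.1, 1.1, 1.0]
finger_gap: 40.0
```

```bash
python3 - <<'E'
from h import *
snap('wrist','w7'); snap('side','s7'); s=read_state(); print(s['ee_pos'],s['ee_rot'],s['force'],s['finger_gap'])
y=.0855;x=np.array([np.cos(y),np.sin(y),0]);yy=np.array([-np.sin(y),np.cos(y),0]);h=np.array([489.9,-67.4,67])+85*x+[0,0,123]
for a in(-.08,0,.05,.1):
  b=h+150*np.array([-np.cos(a)*x[0],-np.cos(a)*x[1],np.sin(a)]);print(a,[((proj('s7',b+k*yy)-[210,90])*2.25).round() for k in(-40,40)])
a=cv2.imread('pics/w7.png');b=cv2.imread('pics/s7.png');t=snap('top','t7')
tt=cv2.imread('pics/t7.png')
A=cv2.resize(a[60:210,130:330],(800,600),interpolation=cv2.INTER_CUBIC)
B=cv2.resize(b[150:290,210:390],(800,600))
cv2.imwrite('pics/m7.png',np.hstack([cv2.resize(a,(400,300)),cv2.resize(b[90:224,210:390],(400,300),interpolation=cv2.INTER_CUBIC)]))
cv2.imwrite('pics/m7k.png',A)
print('key',proj('w7',[450,-224,97]),proj('w7',[450,-224,60]))
E
```

```text
[ 449.6691853  -223.19243288  245.66718899] [ 3.14130260e+00 -3.16447932e-04 -3.05637878e+00] [ 0.27720639  0.58726244 -0.51949333] 40.08968016010844
-0.08 [array([ 30., 353.]), array([  5., 283.])]
0 [array([ 28., 345.]), array([  3., 274.])]
0.05 [array([ 28., 340.]), array([  2., 269.])]
0.1 [array([ 28., 334.]), array([  2., 263.])]
key [262.01924645 177.90860683] [261.90083941 169.33712289]
```

View pics/m7.png

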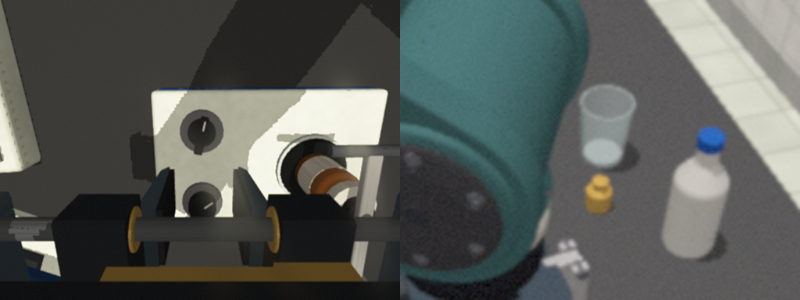

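Wrist view: the key is at about (259,168) native, right on target. The cross bar is visible at right (425,192), lying across the jar. I'll enlarge both regions.

```bash
python3 - <<'E'
from h import *
a=cv2.imread('pics/w7.png')
K=cv2.resize(a[130:205,222:297],(400,400),interpolation=cv2.INTER_CUBIC)
B=cv2.resize(a[150:250,400:500],(400,400),interpolation=cv2.INTER_CUBIC)
m=cv2.convertScaleAbs(np.hstack([K,B]),alpha=1.8,beta=15);cv2.imwrite('pics/m8.png',m)
y=.0855;x=np.array([np.cos(y),np.sin(y),0]);yy=np.array([-np.sin(y),np.cos(y),0]);h=np.array([489.9,-67.4,67])+85*x+[0,0,123]
for t in(-.08,-.03,.02,.1,.2):
  b=h+150*np.array([-np.cos(t)*x[0],-np.cos(t)*x[1],np.sin(t)]);print(t,[((proj('w7',b+k*yy)-[400,150])*4).round() for k in(-40,0)])
f=lambda p:((proj('w7',p)-[222,130])*400/75).round()
for t in (-15,-8,0,8):
  r=np.radians(t);d=23*np.array([np.cos(r),np.sin(r),0]);c=np.array([450,-224,97]);print(t,f(c+d),f(c-d))
print('basecentre',f([450,-224,58]))
E
```

```text
-0.08 [array([ 67., 161.]), array([286., 161.])]
-0.03 [array([ 86., 171.]), array([312., 170.])]
0.02 [array([106., 183.]), array([339., 183.])]
0.1 [array([139., 209.]), array([384., 209.])]
0.2 [array([184., 253.]), array([445., 253.])]
-15 [171. 369.] [257. 138.]
-8 [186. 373.] [242. 133.]
0 [203. 376.] [224. 131.]
8 [220. 376.] [206. 130.]
basecentre [213. 208.]
```

View pics/m8.png

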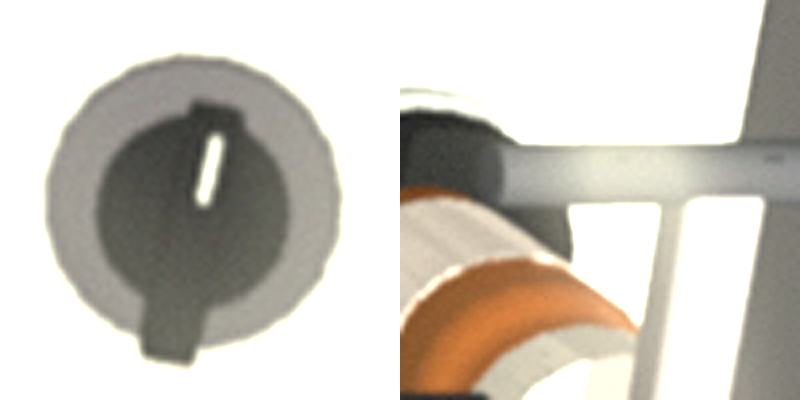

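The hold-down bar end is at (100,173) in its crop, giving an angle of about -0.02 to 0, so it is down. The key bar runs from (217,105) to (168,362) with the base centre at (193,202). I'll compute the pose.

```bash
python3 - <<'E'
from h import *
g=lambda u,v,z:ray('w7',222+u*75/400,130+v*75/400,z)
a=g(168,362,97);b=g(217,105,97);print(a,b,np.linalg.norm(a-b),np.degrees(np.arctan2(*(a-b)[[1,0]])))
print(a+ 0, g(193,202,58),g(193,202,65))
print('top',ray('top0',374.6,230.0,60), 'dial top',ray('top0',345+149/6,165+141/6,60))
E
```

```text
[ 470.91390973 -230.62438059   97.        ] [ 422.54786891 -225.72234575   97.        ] 48.613823650929916 -5.7873264964083555
[ 470.91390973 -230.62438059   97.        ] [ 449.18866915 -228.07546168   58.        ] [ 447.61436999 -228.15378967   65.        ]
top [ 448.26870852 -228.57297488   60.        ] dial top [ 553.98745683 -218.98444016   60.        ]
```

>>> carry_out(deltas=[{"x": 0.002,"y": -0.0048,"z": 0,"wx": 0,"wy": 0,"wz": 0,"fingers": 0.12},{"x": 0,"y": 0,"z": 0,"wx": 0,"wy": 0,"wz": 5.3,"fingers": 0.12},{"x": 0,"y": 0,"z": 0,"wx": 0,"wy": 0,"wz": 5.3,"fingers": 0.12},{"x": 0,"y": 0,"z": 0.03,"wx": 0,"wy": 0,"wz": 0,"fingers": 0.12},{"x": 0,"y": 0,"z": 0.04,"wx": 0,"wy": 0,"wz": 0,"fingers": 0.12},{"x": 0,"y": 0,"z": 0.04,"wx": 0,"wy": 0,"wz": 0,"fingers": 0.12},{"x": 0,"y": 0,"z": 0.02,"wx": 0,"wy": 0,"wz": 0,"fingers": 0.12},{"x": 0,"y": 0,"z": 0,"wx": 0,"wy": 0,"wz": 0,"fingers": 0.12}])

```text
time: 18.32
ee_pos: [447.5, -228.5, 114.8]
ee_rot: [3.141, -0.002, 3.041]
force: [-0.4, 0.9, 0.8]
finger_gap: 39.8
```

```bash
python3 -c "
from h import *
s=read_state();print(s['ee_pos'],s['ee_rot'],s['qpos'].round(3),s['force'])"
```

```text
[ 447.53164595 -228.45639959  114.75039767] [ 3.14054396e+00 -2.42732567e-03  3.04148384e+00] [-0.518  0.225  2.17  -0.     0.749 -1.989] [-0.37321675  0.92548262  0.83259195]
```

>>> carry_out(deltas=[{"x": 0,"y": 0,"z": 0.015,"wx": 0,"wy": 0,"wz": 0,"fingers": 0.12},{"x": 0,"y": 0,"z": 0.015,"wx": 0,"wy": 0,"wz": 0,"fingers": 0.12},{"x": 0,"y": 0,"z": 0.007,"wx": 0,"wy": 0,"wz": 0,"fingers": 0.12},{"x": 0,"y": 0,"z": 0.002,"wx": 0,"wy": 0,"wz": 0,"fingers": 0.12},{"x": 0,"y": 0,"z": 0,"wx": 0,"wy": 0,"wz": 0,"fingers": 0.12}])

```text
time: 18.95
ee_pos: [448.4, -229.0, 76.9]
ee_rot: [-3.142, 0.0, 3.041]
force: [0.0, 0.5, 0.9]
finger_gap: 39.9
```

>>> carry_out(deltas=[{"x": 0,"y": 0,"z": 0,"wx": 0,"wy": 0,"wz": 0,"fingers": 1},{"x": 0,"y": 0,"z": 0,"wx": 0,"wy": 0,"wz": 0,"fingers": 1},{"x": 0,"y": 0,"z": 0,"wx": 0,"wy": 0,"wz": 0,"fingers": 1},{"x": 0,"y": 0,"z": 0,"wx": 0,"wy": 0,"wz": 0,"fingers": 1},{"x": 0,"y": 0,"z": 0,"wx": 0,"wy": 0,"wz": 0,"fingers": 1}])

```text
time: 19.58
ee_pos: [448.4, -227.0, 77.0]
ee_rot: [3.138, -0.001, 3.039]
force: [5.1, 25.7, 10.4]
finger_gap: 11.0
```

Gripped, with an 11.0 mm gap. The side load shows a 2–3 mm y offset, so I'll relieve it first.

>>> carry_out(deltas=[{"x": 0,"y": 0.002,"z": 0,"wx": 0,"wy": 0,"wz": 0,"fingers": 1},{"x": 0,"y": 0,"z": 0,"wx": 0,"wy": 0,"wz": 0,"fingers": 1},{"x": 0,"y": 0,"z": 0,"wx": 0,"wy": 0,"wz": 0,"fingers": 1}])

```text
time: 19.95
ee_pos: [448.5, -226.7, 77.0]
ee_rot: [3.141, -0.0, 3.04]
force: [-0.5, 5.5, 7.0]
finger_gap: 10.8
```

Now twist clockwise 33°, then check.

>>> carry_out(deltas=[{"x": 0,"y": 0.0004,"z": 0,"wx": 0,"wy": 0,"wz": 5,"fingers": 1},{"x": 0,"y": 0,"z": 0,"wx": 0,"wy": 0,"wz": 7,"fingers": 1},{"x": 0,"y": 0,"z": 0,"wx": 0,"wy": 0,"wz": 7,"fingers": 1},{"x": 0,"y": 0,"z": 0,"wx": 0,"wy": 0,"wz": 7,"fingers": 1},{"x": 0,"y": 0,"z": 0,"wx": 0,"wy": 0,"wz": 7,"fingers": 1},{"x": 0,"y": 0,"z": 0,"wx": 0,"wy": 0,"wz": 0,"fingers": 1}])

```text
time: 20.7
ee_pos: [448.6, -226.5, 77.0]
ee_rot: [3.141, -0.0, 2.463]
force: [-1.0, 5.5, 5.7]
finger_gap: 10.7
```

>>> carry_out(deltas=[{"x": 0,"y": 0,"z": 0,"wx": 0,"wy": 0,"wz": 7,"fingers": 1},{"x": 0,"y": 0,"z": 0,"wx": 0,"wy": 0,"wz": 7,"fingers": 1},{"x": 0,"y": 0,"z": 0,"wx": 0,"wy": 0,"wz": 7,"fingers": 1},{"x": 0,"y": 0,"z": 0,"wx": 0,"wy": 0,"wz": 7,"fingers": 1},{"x": 0,"y": 0,"z": 0,"wx": 0,"wy": 0,"wz": 3,"fingers": 1},{"x": 0,"y": 0,"z": 0,"wx": 0,"wy": 0,"wz": 0,"fingers": 1}])

```text
time: 21.45
ee_pos: [448.7, -226.3, 77.0]
ee_rot: [3.141, -0.0, 1.923]
force: [0.9, 7.0, 5.6]
finger_gap: 10.6
```

```bash
python3 -c "
from h import *
s=read_state();print(s['ee_rot'],s['force'],s['torque'])"
```

```text
[ 3.14122660e+00 -4.37784384e-04  1.92325476e+00] [0.89877756 7.0379164  5.62475893] [ 1.25561951 -0.22222647  0.09018129]
```

>>> carry_out(deltas=[{"x": 0,"y": 0,"z": 0,"wx": 0,"wy": 0,"wz": 2,"fingers": 1},{"x": 0,"y": 0,"z": 0,"wx": 0,"wy": 0,"wz": 2,"fingers": 1},{"x": 0,"y": 0,"z": 0,"wx": 0,"wy": 0,"wz": 0,"fingers": 1},{"x": 0,"y": 0,"z": 0,"wx": 0,"wy": 0,"wz": 0,"fingers": 1}])

```text
time: 21.95
ee_pos: [448.8, -226.3, 77.0]
ee_rot: [3.141, -0.0, 1.854]
force: [1.7, 7.1, 6.2]
finger_gap: 10.9
```

```bash
python3 -c "
from h import *
s=read_state();print(s['ee_rot'],s['force'],s['torque'])"
```

```text
[ 3.14121445e+00 -4.00205282e-04  1.85432150e+00] [1.67228464 7.08317441 6.18559517] [ 1.22193823 -0.22037365  0.08809768]
```

>>> carry_out(deltas=[{"x": 0,"y": 0,"z": 0,"wx": 0,"wy": 0,"wz": 3,"fingers": 1},{"x": 0,"y": 0,"z": 0,"wx": 0,"wy": 0,"wz": 3,"fingers": 1},{"x": 0,"y": 0,"z": 0,"wx": 0,"wy": 0,"wz": 0,"fingers": 1},{"x": 0,"y": 0,"z": 0,"wx": 0,"wy": 0,"wz": 0,"fingers": 1}])

```text
time: 22.45
ee_pos: [448.8, -226.4, 77.1]
ee_rot: [3.142, -0.0, 1.751]
force: [1.5, 6.6, 6.6]
finger_gap: 12.1
```

```bash
python3 -c "
from h import *
s=read_state();print(s['ee_rot'],s['force'],s['torque'],s['finger_gap']);d=snap('wrist','w9');snap('top','t9');snap('side','s9')
a=cv2.imread('pics/w9.png');b=cv2.imread('pics/s9.png');t=cv2.imread('pics/t9.png')
cv2.imwrite('pics/m9.png',np.hstack([cv2.resize(a,(480,360)),cv2.resize(b[190:370,190:340],(300,360),interpolation=cv2.INTER_CUBIC)]))"
```

```text
[ 3.14153524e+00 -4.62733006e-05  1.75144226e+00] [1.45083499 6.62036464 6.64775289] [ 1.3143188  -0.2812458   1.10238389] 12.109346565531192
```

View pics/m9.png

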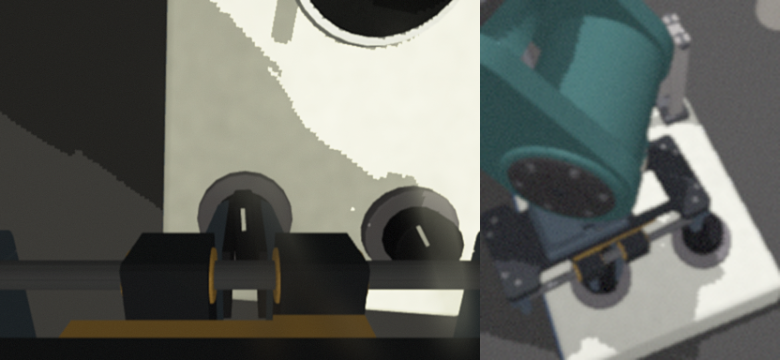

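The stop is reached: yaw torque jumped from 0.09 to 1.10 N·m and the bar is wedging the jaws from 10.9 to 12.1 mm. In the wrist view the key at (243,215) sits between the fingers. I'll open fully and rise.

>>> carry_out(deltas=[{"x": 0,"y": 0,"z": 0,"wx": 0,"wy": 0,"wz": 0,"fingers": -1},{"x": 0,"y": 0,"z": 0,"wx": 0,"wy": 0,"wz": 0,"fingers": -1},{"x": 0,"y": 0,"z": 0,"wx": 0,"wy": 0,"wz": 0,"fingers": -1},{"x": 0,"y": 0,"z": 0,"wx": 0,"wy": 0,"wz": 0,"fingers": -1},{"x": 0,"y": 0,"z": 0,"wx": 0,"wy": 0,"wz": 0,"fingers": -1},{"x": 0,"y": 0,"z": -0.02,"wx": 0,"wy": 0,"wz": 0,"fingers": -1},{"x": 0,"y": 0,"z": -0.05,"wx": 0,"wy": 0,"wz": 0,"fingers": -1},{"x": 0,"y": 0,"z": -0.05,"wx": 0,"wy": 0,"wz": 0,"fingers": -1},{"x": 0,"y": 0,"z": -0.05,"wx": 0,"wy": 0,"wz": 0,"fingers": -1},{"x": 0,"y": 0,"z": 0,"wx": 0,"wy": 0,"wz": 0,"fingers": -1}])

```text
time: 23.85
ee_pos: [450.2, -227.7, 250.6]
ee_rot: [3.137, 0.004, 1.749]
force: [-0.2, -0.9, -0.5]
finger_gap: 90.8
```

I've used all 12 viewings, so I'll return to the earlier viewing pose and compare with that frame numerically.

>>> carry_out(deltas=[{"x": 0,"y": 0,"z": 0,"wx": 0,"wy": 0,"wz": -9.4,"fingers": 0.12},{"x": 0,"y": 0,"z": 0,"wx": 0,"wy": 0,"wz": -9.4,"fingers": 0.12},{"x": 0,"y": 0,"z": 0,"wx": 0,"wy": 0,"wz": -9.4,"fingers": 0.12},{"x": 0,"y": 0,"z": 0,"wx": 0,"wy": 0,"wz": -9.4,"fingers": 0.12},{"x": 0,"y": 0,"z": 0,"wx": 0,"wy": 0,"wz": -9.4,"fingers": 0.12},{"x": 0,"y": 0,"z": 0,"wx": 0,"wy": 0,"wz": -9.4,"fingers": 0.12},{"x": 0,"y": 0,"z": 0,"wx": 0,"wy": 0,"wz": -9.4,"fingers": 0.12},{"x": 0,"y": 0,"z": 0,"wx": 0,"wy": 0,"wz": -9.4,"fingers": 0.12},{"x": 0,"y": 0,"z": 0,"wx": 0,"wy": 0,"wz": -9.5,"fingers": 0.12},{"x": 0,"y": 0.004,"z": 0.003,"wx": 0,"wy": 0,"wz": 0,"fingers": 0.12}])

```text
time: 25.1
ee_pos: [447.9, -222.5, 242.8]
ee_rot: [3.141, -0.001, -3.057]
force: [-0.4, -0.4, 0.7]
finger_gap: 40.0
```

>>> carry_out(deltas=[{"x": 0,"y": 0,"z": 0,"wx": 0,"wy": 0,"wz": 0,"fingers": 0.12},{"x": 0,"y": 0,"z": 0,"wx": 0,"wy": 0,"wz": 0,"fingers": 0.12}])

```text
time: 25.35
ee_pos: [448.1, -222.5, 243.6]
ee_rot: [3.141, -0.0, -3.057]
force: [-0.2, 0.5, 1.0]
finger_gap: 40.2
```

```bash
python3 - <<'E'
from h import *
snap('wrist','w10'); s=read_state(); print(s['ee_pos'],s['ee_rot'],s['force'])
a=cv2.cvtColor(cv2.imread('pics/w7.png'),6).astype(np.float32);b=cv2.cvtColor(cv2.imread('pics/w10.png'),6).astype(np.float32)
for n,(x,y,w,h) in dict(key=(230,136,58,64),dial=(238,232,48,38),bar=(422,175,40,40),jar=(380,195,60,60),plate=(350,165,60,40)).items():
    T=a[y:y+h,x:x+w]; S=b[max(0,y-12):y+h+12,x-12:x+w+12]
    r=cv2.matchTemplate(S,T,cv2.TM_CCOEFF_NORMED); _,m,_,l=cv2.minMaxLoc(r); print(n,round(m,3),np.array(l)-12)
for name,z,c in(('key',97,[448,-226.5]),('bar',190,[428,-113]),('lid',172,[490,-67.5])): print(name,proj('w10',c+[z])-proj('w7',c+[z]))
# key bar angle: rotate the old key crop about its centre and find the best match
T=a[128:208,218:300]
for g in (-20,-10,-5,0,5,10,20):
    M=cv2.getRotationMatrix2D((41,40),g,1); Q=cv2.warpAffine(T,M,(82,80))[14:66,15:67]
    print(g,round(float(cv2.matchTemplate(b[132:204,223:295],Q,cv2.TM_CCOEFF_NORMED).max()),3),end='; ')
E
```

```text
[ 448.23271596 -222.56550784  243.69672735] [ 3.14151109e+00 -1.30900348e-04 -3.05687381e+00] [-0.59101335  0.70450345  0.4340206 ]
key 0.993 [-1  1]
dial 0.995 [-1  2]
bar 0.993 [0 2]
jar 0.974 [0 2]
plate 0.996 [-1  2]
key [-1.23502349  1.69600738]
bar [-0.72714322  2.5695495 ]
lid [-0.4834337   2.61765429]
-20 0.899; -10 0.955; -5 0.976; 0 0.991; 5 0.983; 10 0.963; 20 0.927;
```

```bash
python3 -c "
from cell import *
print(job_done())"
```

```text
the job is handed in; nothing more can be done
None
```

I finished all the steps in order and handed the job in at about 25 s of the 70 s allowed. `job_done()` gave no verdict.

- **Jar:** I set the tall amber jar on the plate with a peak reading of about 5 N and let go. Its lid then appeared within about 4 px of where a centred jar should be.
- **Hold-down arm:** I swung it over and pressed it down. The last wrist view put it at about -0.02 to 0 rad, under the 0.03 limit. I judged that from the cross bar only; the pad's contact with the lid was not visible. The press itself read only about 2 N, less than the roughly 4–5 N I expected.
- **Start key:** I turned it clockwise to its stop, where the torque rose from 0.09 to 1.10 N·m, then released it. My estimate of its position was 2–3 mm off in y, which put about 26 N sideways on the fingers at first. I corrected that before turning.
- **Final check:** I had used all 12 picture viewings, so I compared the last frame by template matching with the one taken before the twist. Key, dial, bar, jar and plate matched at 0.97–0.996, with only the shift expected from a slightly different camera pose. The key was back at its rest angle, best match at 0°. The gripper was clear, about 240 mm above the bench.

The other bench items were not re-measured, but no move passed close to them.

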